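Hang the check weight on the sprung hook scale

TASK

Check the spring scale: of the two steel check weights, hang the larger one by its bail on the scale's hook. Lower it gently until the scale carries it, pause while still holding it so that the hook settles, then let go and move clear, so that it is left hanging at rest without the hook jumping. Leave the smaller weight where it stands.

Things in the scene. Friction and masses are not known exactly. Their poses are not given: they have to be found in the camera images.
- large_grip (a point): Tab centre of the larger steel check weight, to be hung (0.44-0.56 kg): body 52 mm across, 30 high; on it a closed 7 mm wire bail in its y-z plane (inside 49 wide, 60 high, peaked), on its peak a tab 14 (x) by 22 (y) by 38 tall, grip across y. z up; hook passes the bail along x, either way. Point is 116 mm above the underside, 25.5 above the peak's underside, 19 below the top. Stands.
- small_grip (a point): Tab centre of the smaller check weight (0.16 kg), which stays where it stands. Same bail, tab and axes, but the body is only 34 mm across and 22 mm high; this point is 108 mm above its underside.
- hook_seat (a point): Dip of the scale's hook (8 mm bar; top surface), where the bail's peak rests; 170 mm above the table when empty. x points from the upturned tip (robot side) to the pillar, z up. Tip: ends 30 mm before the seat, 22 above it; bar's underside 8 below; behind, the arm is 12 above. Pillar 64 wide, 206 tall, face 85 behind. Load by moving the bail along +x over the tip, then down. Nothing above.
- hook (a joint): How far the sprung hook has sunk, m: 0 empty, at most 0.040. It slides straight down, about 240 N/m and lightly damped: the larger weight brings it to about 0.016 to 0.023, the smaller to about 0.006.
There are look-alikes about, which are no part of the job. Leave any orange or yellow look-alike of the part that bears large_grip alone.

How it is judged:
On the way:
1. the larger weight is on the hook and still held, the scale already carries it (sunk 9 mm or more) and the hook is still (horizontal distance between large_grip and hook_seat below 0.02 m and distance between large_grip and hook_seat below 0.036 m and velocity of joint hook between -0.02 and 0.02 m/s and value of joint hook above 0.009 m and contact force between the fingers and large above 0.5 N), for 0.2 s.
At the end, for the whole second after the job is handed in: The larger weight hangs by its bail on the hook, its tab within 20 mm horizontally of the seat and within 36 mm of it in all, the scale sunk 13 to 27 mm under it, hook (below 20 mm/s) and weight (below 60 mm/s) at rest; the smaller weight is within 20 mm of where it stood (horizontal distance between large_grip and hook_seat below 0.02 m and distance between large_grip and hook_seat below 0.036 m and velocity of joint hook between -0.02 and 0.02 m/s and value of joint hook between 0.013 and 0.027 m and linear speed of large below 0.06 m/s and distance of small_grip from where it was at the start of the episode below 0.02 m); the robot touches nothing.
It fails at once if the hook jumps (moves faster than 0.2 m/s, down or up) (velocity of joint hook above 0.2 m/s or velocity of joint hook below -0.2 m/s).
It fails at once if the smaller weight is moved by more than 20 mm (distance of small_grip from where it was at the start of the episode above 0.02 m).
It also fails if it takes over 45 s, if anything falls off the work surface, if the arm or the gripper's body presses on something with over 40 N, if the wrist force passes 120 N, or if a joint passes its speed limit or range.

ROBOT

A 7-joint arm with a two-finger parallel gripper is mounted at the origin on a cart in front of the work surface, level with it; the furniture and walls round the work are solid. World frame = base frame: x ahead of the robot, y to its left, z up, the work surface at z = 0. Lengths are in m, angles in rad, forces in N, time in s.
With the tool pointing down it reaches from about 0.425 to 0.875 m from the base axis. Payload 8.4 kg.
Tool frame: the origin (TCP) lies midway between the tips of the shut fingers; the grasp point (between the pads) lies 19 mm behind it; z points along the fingers, x is the direction in which the jaws open and shut, and the axes are right-handed (so a half turn about z gives the same grasp; the last joint's range is limited). The gripper opens to 85 mm and grips with 20 to 120 N. Pads are 22 mm wide; open, the fingers measure 114 mm over their backs; the gripper's body (76 mm by 85 mm) begins 54 mm behind the grasp point. The pads swing forward as they close: fully open they stand 13 mm farther back than shut.
Start: joints at [1.206, 0.333, 0.04, 1.465, -0.013, 1.343, -0.059], TCP at [0.171, -0.627, 0.231] pointing down, gripper open.
Joint ranges: [-2.58, 2.58], [-0.38, 2.09], [-1.3, 1.39], [0.25, 2.4], [-1.5, 4.64], [0.08, 2.09], [-2.65, 2.65]. Speed limits (rad/s): [2.22, 2.22, 2.79, 2.79, 3.14, 3.14, 3.14].

INTERFACE

Orientations are given as a rotation vector (axis times angle).
In Python, from cell import env, optics gives the robot as it stands.
- The arm moves only by the shell command python3 -m handwheel 'ROWS'. ROWS is JSON, a list of rows, each an object with "delta_pos": the shift along the world's x, y, z in mm, a list of three; "rot": the turn, a rotation vector about the world's x, y, z in rad, a list of three; "grip": the finger opening in mm, from 0 to 85.4. A call has exactly 10 rows; each row shifts and turns the pose as measured when the row begins; what a row does not reach is not made up. A row lasts 1/12 s, in which the tool goes at most 41.7 mm and 7.16 degrees, less where a joint would pass 70% of its speed; a pose out of reach is approached as far as the arm can. A call with a gripper value outside its range is refused whole. The fingers move at their own pace and stop on an object; the grip force is fixed at half the most. Time passes only in rows, so rows that do not move let the fingers close, or fill a call up. It gives the time, the measured TCP pose, the force and the opening at its end, in the units of the state.
- env.sense(): the state, without advancing time (a new reading comes with each control period).
- optics.grab_frame(name): name is "scene" or "top"; returns a dict with "image" (420x560x3 uint8, red, green, blue), "range_z" (420x560 float32, m along the optical axis (not along the pixel's ray), 0 where there is no reading), "fov_y" (degrees; the focal length in pixels is half the picture's height over the tangent of half this angle, whatever the lens; pixels are square), "cx", "cy" (the principal point, pixels), "world_from_camera" (4x4, takes a point from camera to world coordinates). Camera axes: x right, y down, z forward; pixel columns grow to the right and rows downward; lengths in m; the calibration is good to about 2 mm. A picture is of the moment at which its call begins.
- env.finish_job(): hands the job in, once; it reports no verdict.
The state is a dict: "time_s": time; "joints": joint angles; "joint_vel": joint speeds; "joint_efforts": joint torques, N m; "tcp_pos": TCP position; "ee_rot": TCP orientation; "contact_force": force on the tool from outside, world axes, zero at the start; "torque": the same for the moment, N m; "finger_gap": finger opening in m.
Only numpy, scipy, OpenCV 4.12 (cv2) and the standard library are available. Lean on these libraries where they do the work, as an engineer would, in place of code of your own. Each camera call takes 0.05 s, during which the arm holds its last target.

## Working session

There is one attempt and no reset: what is moved stays moved. The work goes in short steps, Python scripts to look and compute and a shell command to move; the robot and the scene stay as the last step left them, time stands still between calls to the robot, and variables do not carry over. Pictures are saved under pics/ and viewed, and the job is handed in when it is done.

```bash
mkdir -p pics; ls; cat > h.py <<'E'
import numpy as np, cv2
from cell import env, optics
def grab(n):
    f=optics.grab_frame(n); np.savez(''+n+'.npz',**{k:np.array(v) for k,v in f.items()}); return f
def load(n): return dict(np.load(''+n+'.npz'))
def px(f,u,v,z=None):
    F=210/np.tan(np.radians(float(f['fov_y']))/2)
    if z is None: z=float(f['range_z'][int(v),int(u)])
    p=np.array([(u-f['cx'])/F*z,(v-f['cy'])/F*z,z,1]); return (f['world_from_camera']@p)[:3]
def ray(f,u,v):
    o=f['world_from_camera'][:3,3]; d=px(f,u,v,1.0)-o; return o,d/np.linalg.norm(d)
def atz(f,u,v,h):
    o,d=ray(f,u,v); return o+d*(h-o[2])/d[2]
def tri(f,a,g,b):
    o,d=ray(f,*a);p,e=ray(g,*b)
    s=np.linalg.lstsq(np.stack([d,-e],1),p-o,rcond=None)[0]
    A=o+d*s[0];B=p+e*s[1]; return (A+B)/2,np.linalg.norm(A-B)
def proj(f,P):
    F=210/np.tan(np.radians(float(f['fov_y']))/2)
    q=np.linalg.inv(f['world_from_camera'])@np.append(P,1); return q[0]/q[2]*F+f['cx'],q[1]/q[2]*F+f['cy']
def crop(f,u0,v0,u1,v1,s,name):
    cv2.imwrite('pics/'+name,cv2.resize(f['image'][v0:v1,u0:u1,::-1],None,fx=s,fy=s,interpolation=cv2.INTER_CUBIC))
E
python3 - <<'E'
from h import *
print(env.sense())
for n in('scene','top'):
    f=grab(n); crop(f,0,0,560,420,1,n+'0.png'); print(f['fov_y'],f['cx'],f['cy'],f['world_from_camera'].round(3))
E
```

```text
pics
{'time_s': 0.0, 'joints': array([ 1.20580851,  0.33390211,  0.03986482,  1.46625391, -0.0134013 ,
        1.34330957, -0.05848615]), 'joint_vel': array([-2.07655526e-04,  6.57203846e-04,  1.16374469e-03, -2.14846865e-03,
        1.39924020e-03,  3.76212900e-05, -3.61564441e-04]), 'joint_efforts': array([ 9.25475942e-04, -6.58542967e+01,  1.36594757e+00, -4.05554688e+01,
        1.68709864e-02,  1.27434064e-02, -2.52949491e-05]), 'tcp_pos': array([ 0.170595  , -0.62674583,  0.23043533]), 'ee_rot': array([-2.49549863e+00,  1.90695885e+00,  2.10073972e-03]), 'contact_force': array([-0.01641914,  0.60866409,  0.02425853]), 'torque': array([-0.0035692 , -0.02766675,  0.00959144]), 'finger_gap': 0.08541256943275922}
44.82616583018015 273.3168715882506 213.19736059162227 [[-0.629 -0.573  0.526 -0.008]
 [-0.777  0.456 -0.433  0.582]
 [ 0.008 -0.681 -0.732  0.892]
 [ 0.     0.     0.     1.   ]]
43.90477098003809 278.7479826064782 211.68707151185853 [[ 0.023 -0.98   0.2    0.304]
 [-1.    -0.023  0.005  0.105]
 [-0.    -0.2   -0.98   1.248]
 [ 0.     0.     0.     1.   ]]
```

View pics/scene0.png

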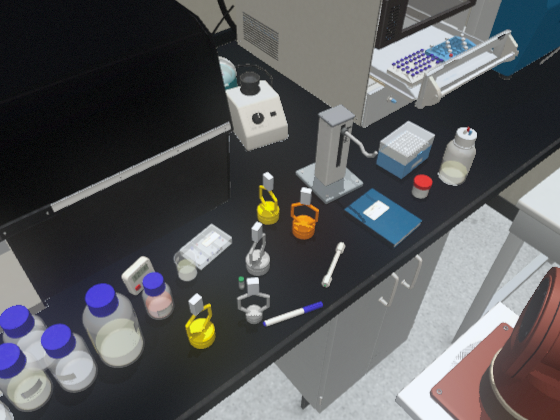

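View pics/top0.png

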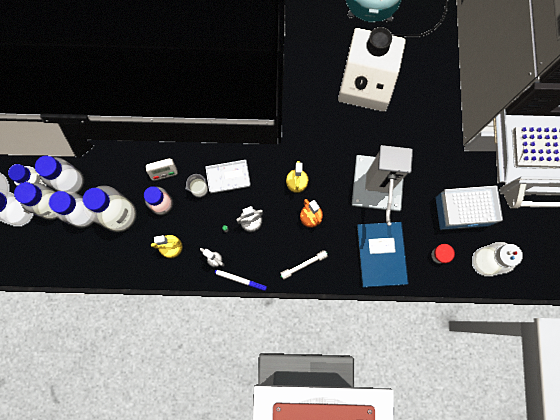

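The scene and top pictures show five bail weights. In scene pixels they are yellow (268,205), orange (304,222), grey (258,255), grey (254,308) and yellow (201,325). The two grey ones are the steel weights, and (258,255) looks larger than (254,308). The scale is at about (333,150), with its hook at (370,150). Next I'll confirm these in enlarged crops.

```bash
python3 - <<'E'
from h import *
f=load('scene');g=load('top')
crop(f,225,210,300,330,5,'s1.png'); crop(g,190,190,270,280,6,'t1.png')
crop(f,310,95,420,205,5,'s2.png'); crop(g,340,135,420,235,6,'t2.png')
E
cd pics; python3 -c "
import cv2,numpy as np
for a,b,o in(('s1','t1','w'),('s2','t2','k')):
    A=cv2.imread(a+'.png');B=cv2.imread(b+'.png');H=600
    def pad(I): return cv2.copyMakeBorder(I,0,H-I.shape[0],0,0,cv2.BORDER_CONSTANT) if I.shape[0]<H else I[:H]
    if o=='k': B=B[:,:]; 
    C=np.hstack([pad(A),pad(B)]); print(C.shape); cv2.imwrite(o+'.png',C)
"
```

```text
(600, 855, 3)
(600, 1030, 3)
```

View pics/s1.png

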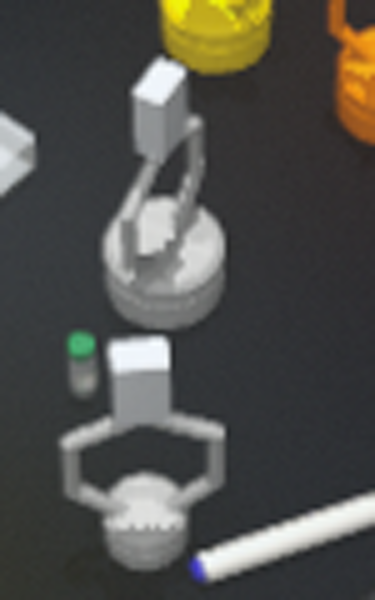

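View pics/t1.png

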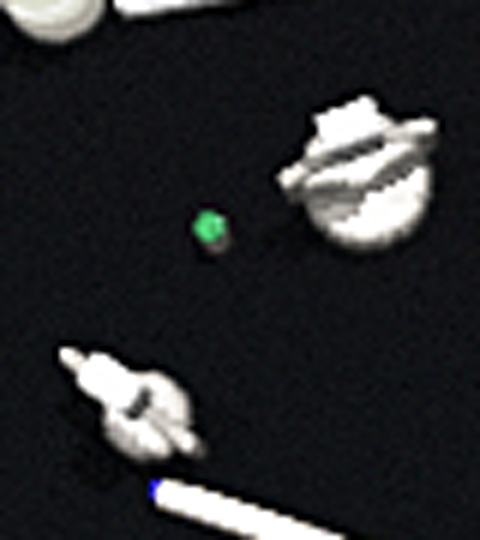

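View pics/s2.png

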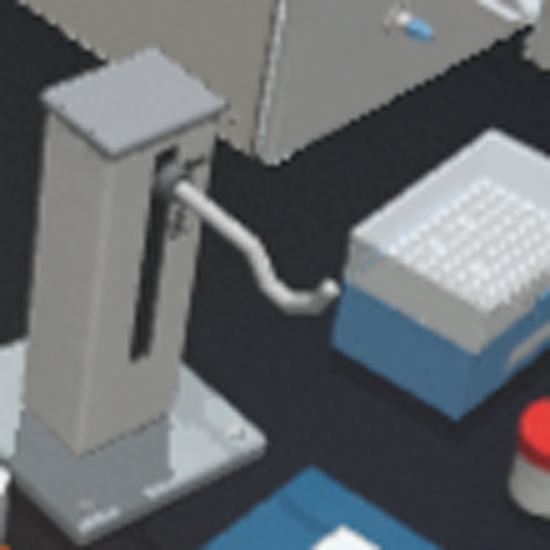

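View pics/t2.png

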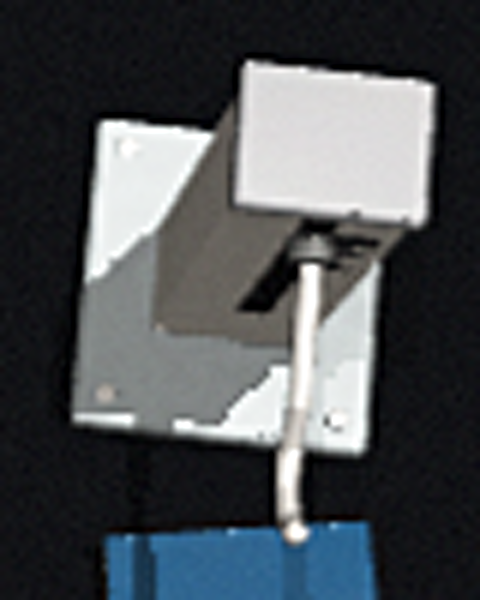

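In the crops, the larger body is the upper one. It is at scene (258,255) with its tab top at (257,226), and at top (251,222) with its tab at (248,210). The smaller one has a narrow body, at scene (254,308) and top (212,258). The hook's tip is at scene (376,152) and its dip at about (369,155). Now I'll measure positions.

```bash
cat >> h.py <<'E'
def cloud(f):
    F=210/np.tan(np.radians(float(f['fov_y']))/2)
    v,u=np.mgrid[0:420,0:560]; z=f['range_z'].astype(float)
    P=np.stack([(u-f['cx'])/F*z,(v-f['cy'])/F*z,z,np.ones_like(z)],-1)@f['world_from_camera'].T
    P=P[...,:3]; P[z<=0]=np.nan; return P
E
python3 - <<'E'
from h import *
np.set_printoptions(precision=4,suppress=True)
f=load('scene');g=load('top')
print('tab tri',tri(f,(257.2,226),g,(248,210)), 'small',tri(f,(253,281),g,(208,252.5)))
print('atz .135',atz(f,257.2,226,.135),atz(g,248,210,.135))
C,D=cloud(f),cloud(g)
for n,c in(('scene',C),('top',D)):
  for nm,(x,y) in {'L':atz(f,257.2,226,.135)[:2],'S':atz(f,253,281,.127)[:2]}.items() if 0 else {'L':tuple(atz(f,257.2,226,.135)[:2]),'S':tuple(atz(f,253,281,.127)[:2])}.items():
    r=np.hypot(c[...,0]-x,c[...,1]-y)
    m=(r<.05)&(c[...,2]>.05)&(c[...,2]<.16)
    q=c[m]; 
    zt=np.nanpercentile(q[:,2],98)
    t=q[q[:,2]>zt-.006]; print(n,nm,len(q),'ztop',zt,'top mean',t.mean(0),len(t))
    # bail direction: points 0.05..0.09
    for lo,hi in((.05,.095),(.1,.14)):
        b=q[(q[:,2]>lo)&(q[:,2]<hi)]
        if len(b)>5:
            w,V=np.linalg.eigh(np.cov(b[:,:2].T)); print(lo,len(b),b.mean(0),np.sqrt(w),'dir',np.degrees(np.arctan2(V[1,1],V[0,1])))
# hook
for n,c in(('scene',C),('top',D)):
    m=(c[...,2]>.14)&(c[...,2]<.24)&(c[...,0]>.35)&(c[...,0]<.75)&(c[...,1]<-.05)&(c[...,1]>-.35)
    v,u=np.where(m); print(n,len(v))
    for k in range(0,len(v),max(1,len(v)//40)): print(u[k],v[k],c[v[k],u[k]])
E
```

```text
tab tri (array([0.5333, 0.1781, 0.1297]), np.float64(0.0015849163177207545)) small (array([0.4386, 0.2621, 0.1199]), np.float64(0.002664563104222671))
atz .135 [0.5289 0.1805 0.135 ] [0.5329 0.1783 0.135 ]
scene L 291 ztop 0.1346776371545368 top mean [0.5296 0.1808 0.1323] 65
0.05 112 [0.5269 0.1874 0.0742] [0.0018 0.0233] dir 111.66811938932874
0.1 164 [0.5276 0.1825 0.1218] [0.0041 0.0073] dir 98.05937535276524
scene S 321 ztop 0.1265883548929996 top mean [0.4349 0.2643 0.1243] 87
0.05 144 [0.4341 0.2654 0.075 ] [0.0023 0.021 ] dir 55.61413412362249
0.1 159 [0.433  0.2656 0.118 ] [0.0042 0.0062] dir 52.72133865600136
top L 159 ztop 0.13633122167306197 top mean [0.5331 0.1798 0.1336] 59
0.05 64 [0.5321 0.1802 0.0807] [0.002  0.0232] dir 112.4801417237881
0.1 94 [0.5312 0.1793 0.1272] [0.0046 0.0065] dir 109.6353491854313
top S 129 ztop 0.1290366983982751 top mean [0.4378 0.2627 0.1264] 48
0.05 51 [0.4323 0.2554 0.076 ] [0.0021 0.0207] dir 55.97317045503888
0.1 75 [0.4368 0.2617 0.1234] [0.0041 0.0069] dir 55.87253125455355
scene 1498
368 50 [ 0.7479 -0.342   0.2388]
369 57 [ 0.7399 
[... 2041 characters left out ...]
279 -0.1333  0.2045]
397 163 [ 0.6256 -0.1332  0.2047]
397 164 [ 0.6234 -0.1331  0.2049]
397 165 [ 0.6201 -0.1322  0.2087]
396 166 [ 0.6189 -0.1309  0.2052]
396 167 [ 0.616  -0.1302  0.2078]
396 168 [ 0.6145 -0.1307  0.2055]
395 169 [ 0.6124 -0.1286  0.2052]
394 170 [ 0.6093 -0.1258  0.2083]
394 171 [ 0.6095 -0.1276  0.2003]
393 172 [ 0.6099 -0.1275  0.1911]
393 173 [ 0.6098 -0.129   0.184 ]
396 174 [ 0.6096 -0.1367  0.1775]
400 175 [ 0.6078 -0.1454  0.1767]
380 177 [ 0.6126 -0.1099  0.14  ]
399 178 [ 0.6095 -0.1501  0.1467]
391 185 [ 0.5843 -0.1249  0.1809]
388 195 [ 0.563  -0.1186  0.1787]
387 204 [ 0.5436 -0.1163  0.1779]
387 213 [ 0.526  -0.1176  0.1699]
388 222 [ 0.5025 -0.1147  0.1921]
```

```bash
python3 - <<'E'
from h import *
f=load('scene');g=load('top')
crop(g,380,180,410,235,14,'t3.png'); crop(f,340,120,384,164,12,'s3.png');crop(g,232,200,268,236,14,'t4.png');crop(f,240,215,276,275,10,'s4.png')
E
```

```text
(no output)
```

View pics/t3.png

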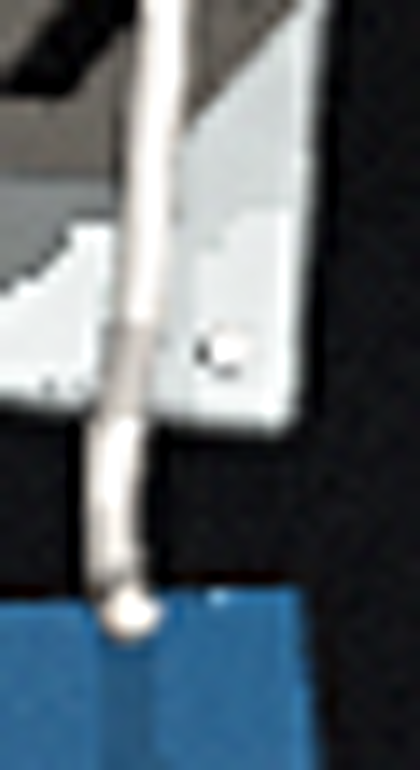

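View pics/s3.png

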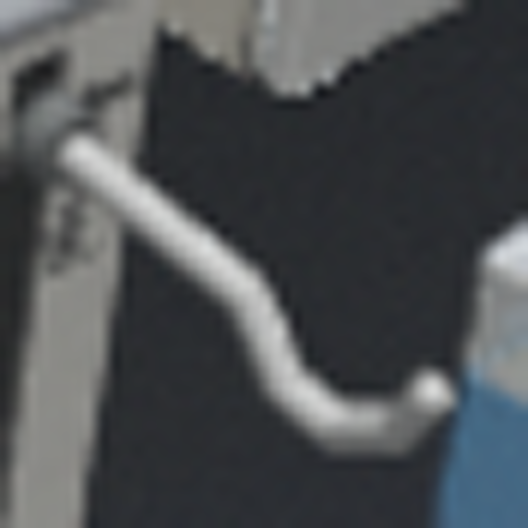

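View pics/t4.png

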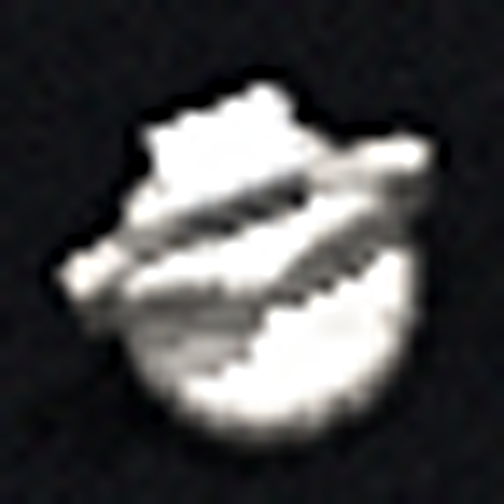

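View pics/s4.png

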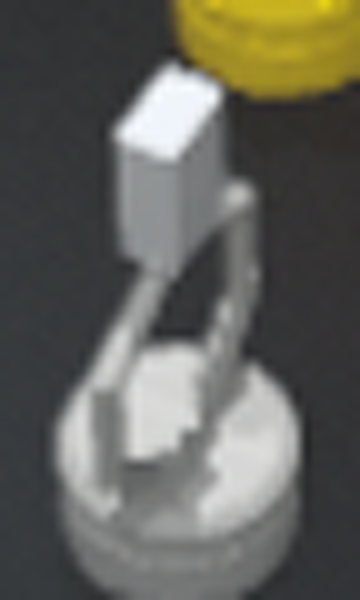

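```bash
python3 - <<'E'
from h import *
np.set_printoptions(precision=4,suppress=True)
f=load('scene');g=load('top')
print('tip',tri(f,(376,152.1),g,(389.4,223.6)))
a=atz(g,340+235/6,135+212/6,.206);b=atz(g,340+430/6,135+225/6,.206);c=atz(g,340+245/6,135+62/6,.206);d=atz(g,340+437/6,135+85/6,.206)
print(a,b,c,d,np.degrees(np.arctan2(*(b-a)[[1,0]])),np.degrees(np.arctan2(*(c-a)[[1,0]])),np.degrees(np.arctan2(*(d-b)[[1,0]])))
for n,ff in(('s',f),('t',g)):
    D=cloud(ff)
    m=(D[...,2]>.16)&(D[...,2]<.205)&(D[...,0]>.49)&(D[...,0]<.60)&(abs(D[...,1]+.12)<.03)
    q=D[m]
    p=np.polyfit(q[:,0],q[:,1],1);print(n,len(q),'yaw',np.degrees(np.arctan(p[0])),'y@.525',np.polyval(p,.525))
    o=np.argsort(q[:,0])
    for lo in np.arange(.49,.6,.008):
        s=q[(q[:,0]>=lo)&(q[:,0]<lo+.008)]
        if len(s): print(s.mean(0),s[:,2].max(),len(s))
# base plate, corners of pillar top face cloud
D=cloud(g); m=(D[...,2]>.2)&(D[...,2]<.212)&(D[...,0]>.6)&(D[...,0]<.68)&(abs(D[...,1]+.125)<.05)
q=D[m][:,:2].astype(np.float32); print(cv2.minAreaRect(q))
# weight tab rect
for ff in(f,g):
    D=cloud(ff)
    m=(D[...,2]>.128)&(D[...,2]<.14)&(np.hypot(D[...,0]-.531,D[...,1]-.18)<.03); print(cv2.minAreaRect(D[m][:,:2].astype(np.float32)))
    for h,w in((.03,.05),): 
        m=(abs(D[...,2]-h)<.004)&(np.hypot(D[...,0]-.53,D[...,1]-.18)<.045); q=D[m]; print('body',q[:,:2].min(0),q[:,:2].max(0),(q.min(0)+q.max(0))/2)
E
```

```text
tip (array([ 0.5   , -0.1185,  0.1877]), np.float64(4.348661755313396e-05))
[ 0.6085 -0.0956  0.206 ] [ 0.6054 -0.1628  0.206 ] [ 0.663  -0.0999  0.206 ] [ 0.6561 -0.1667  0.206 ] -92.65184777221788 -4.543109055512975 -4.3404551457544205
s 185 yaw -5.961205373595058 y@.525 -0.11667060679933242
[ 0.4965 -0.1165  0.1872] 0.18972309577175583 6
[ 0.5014 -0.1141  0.1817] 0.18991636746860963 21
[ 0.5104 -0.1143  0.1733] 0.17883745191768896 11
[ 0.5177 -0.1151  0.1689] 0.17352411191509953 10
[ 0.526  -0.1168  0.1681] 0.17076989435853507 12
[ 0.5334 -0.1172  0.1694] 0.17244681686526797 13
[ 0.542  -0.1192  0.1749] 0.18171405821133357 20
[ 0.5501 -0.1193  0.1786] 0.1827771397573995 13
[ 0.5579 -0.1193  0.1794] 0.18223188721695704 11
[ 0.5666 -0.1217  0.1788] 0.18204203038276334 10
[ 0.5732 -0.1208  0.179 ] 0.182280971641115 10
[ 0.5819 -0.1225  0.1788] 0.18126449032156944 12
[ 0.5896 -0.1234  0.1785] 0.18138593718324425 8
[ 0.5976 -0.1245  0.1791] 0.186974057121419 28
t 192 yaw -5.4118560601071515 y@.525 -0.11828528472163374
[ 0.4969 -0.1163  0.1889] 0.19013975717623888 2
[ 0.5012 -0.1155  0.
[... 360 characters left out ...]
751766 13
[ 0.5655 -0.1215  0.181 ] 0.1844596724099159 15
[ 0.5745 -0.1233  0.1809] 0.18585396533623322 14
[ 0.5823 -0.1238  0.1812] 0.18347081542096522 15
[ 0.59   -0.1242  0.181 ] 0.18372785648134493 13
[ 0.5979 -0.1254  0.1804] 0.19123450205520198 19
((0.635275661945343, -0.12917600572109222), (0.06850679218769073, 0.05542615056037903), 83.30945587158203)
((0.5309581160545349, 0.18022271990776062), (0.014795035123825073, 0.025173049420118332), 27.085824966430664)
body [0.5045 0.1558] [0.5548 0.2056] [0.5296 0.1807 0.03  ]
((0.5331443548202515, 0.17989400029182434), (0.013919379562139511, 0.021532149985432625), 22.703367233276367)
body [0.5087 0.1557] [0.5544 0.204 ] [0.5315 0.1798 0.0299]
```

Measured so far:
- **Large tab:** top at (0.5315, 0.180, 0.135), with the bail's y axis at 112°.
- **Hook seat:** about (0.526, -0.118, 0.170), with its x axis at about -5°.

I'll rise and travel first.

```bash
python3 -m handwheel '[{"delta_pos":[0,0,35],"rot":[0,0,0],"grip":85},{"delta_pos":[0,0,35],"rot":[0,0,0],"grip":85},{"delta_pos":[10,10,30],"rot":[0,0,0],"grip":85},{"delta_pos":[20,25,15],"rot":[0,0,0],"grip":85},{"delta_pos":[24,30,0],"rot":[0,0,0],"grip":85},{"delta_pos":[24,30,0],"rot":[0,0,0],"grip":85},{"delta_pos":[24,30,0],"rot":[0,0,0],"grip":85},{"delta_pos":[24,30,0],"rot":[0,0,0],"grip":85},{"delta_pos":[24,30,0],"rot":[0,0,0],"grip":85},{"delta_pos":[24,30,0],"rot":[0,0,0],"grip":85}]'
```

```text
time_s: 0.93
tcp_pos: [0.3393, -0.4056, 0.3437]
ee_rot: [-2.477, 1.928, 0.019]
contact_force: [0.4, 0.7, 0.8]
finger_gap: 0.0848
```

```bash
python3 -m handwheel '[{"delta_pos":[13,37,0],"rot":[0,0,0.01],"grip":85},{"delta_pos":[13,37,0],"rot":[0,0,0.01],"grip":85},{"delta_pos":[13,37,0],"rot":[0,0,0.01],"grip":85},{"delta_pos":[13,37,0],"rot":[0,0,0.01],"grip":85},{"delta_pos":[13,37,0],"rot":[0,0,0.01],"grip":85},{"delta_pos":[13,37,0],"rot":[0,0,0.01],"grip":85},{"delta_pos":[13,37,0],"rot":[0,0,0.01],"grip":85},{"delta_pos":[13,37,0],"rot":[0,0,0.01],"grip":85},{"delta_pos":[13,37,0],"rot":[0,0,0.01],"grip":85},{"delta_pos":[13,37,0],"rot":[0,0,0.01],"grip":85}]'; cat >> h.py <<'E'
from scipy.spatial.transform import Rotation as R
def st(x=None,y=None,z=None,ang=None):
    s=env.sense(); M=R.from_rotvec(s['ee_rot'])
    m=M.as_matrix(); a=np.degrees(np.arctan2(m[1,0],m[0,0]))%180
    print('t',s['time_s'],'tcp mm',(s['tcp_pos']*1000).round(1),'jaw',a.round(2),'zaxis',m[:,2].round(4),'F',s['contact_force'].round(2),'gap',round(s['finger_gap'],4),'j',s['joints'].round(2))
    if x is not None: print('delta',(np.array([x,y,z])-s['tcp_pos']*1000).round(1))
    if ang is not None:
        t=np.radians(ang); X=np.array([np.cos(t),np.sin(t),0])
        if X@m[:,0]<0: X=-X
        Z=np.array([0,0,-1.]); T=np.stack([X,np.cross(Z,X),Z],1)
        print('rot',R.from_matrix(T@m.T).as_rotvec().round(4))
E
python3 -c "
from h import *
st(531.5,180,200,112)"
```

```text
time_s: 1.77
tcp_pos: [0.4721, -0.0155, 0.3409]
ee_rot: [2.576, -1.796, -0.023]
contact_force: [1.7, 0.1, 0.2]
finger_gap: 0.0849
t 1.7667 tcp mm [472.1 -15.5 340.9] jaw 110.23 zaxis [-0.0122  0.0075 -0.9999] F [1.72 0.1  0.22] gap 0.0849 j [ 0.54 -0.04 -0.57  1.66 -0.03  1.52 -1.25]
delta [  59.4  195.5 -140.9]
rot [-0.0074 -0.0123  0.0308]
```

```bash
python3 -m handwheel '[{"delta_pos":[10,33,0],"rot":[0,0,0.005],"grip":85},{"delta_pos":[10,33,0],"rot":[0,0,0.005],"grip":85},{"delta_pos":[10,33,0],"rot":[0,0,0.005],"grip":85},{"delta_pos":[10,33,0],"rot":[0,0,0.005],"grip":85},{"delta_pos":[10,33,0],"rot":[0,0,0.005],"grip":85},{"delta_pos":[9,25,-20],"rot":[-0.007,-0.012,0.005],"grip":85},{"delta_pos":[0,5,-40],"rot":[0,0,0],"grip":85},{"delta_pos":[0,0,-30],"rot":[0,0,0],"grip":85},{"delta_pos":[0,0,-20],"rot":[0,0,0],"grip":85},{"delta_pos":[0,0,0],"rot":[0,0,0],"grip":85}]'; python3 -c "
from h import *
st(531.5,180,150,112)"
```

```text
time_s: 2.6
tcp_pos: [0.5297, 0.2026, 0.2258]
ee_rot: [-2.613, 1.734, 0.005]
contact_force: [-0.0, 0.7, -0.5]
finger_gap: 0.0848
t 2.6 tcp mm [529.7 202.6 225.8] jaw 112.89 zaxis [ 3.0e-04  6.3e-03 -1.0e+00] F [-0.02  0.68 -0.5 ] gap 0.0848 j [ 0.23  0.25 -0.78  1.65  0.18  1.31 -1.75]
delta [  1.8 -22.6 -75.8]
rot [-0.0063  0.0003 -0.0155]
```

```bash
python3 -m handwheel '[{"delta_pos":[1,-12,0],"rot":[-0.006,0,-0.015],"grip":85},{"delta_pos":[1,-10,0],"rot":[0,0,0],"grip":85},{"delta_pos":[0,0,0],"rot":[0,0,0],"grip":85},{"delta_pos":[0,0,0],"rot":[0,0,0],"grip":85},{"delta_pos":[0,0,0],"rot":[0,0,0],"grip":85},{"delta_pos":[0,0,-15],"rot":[0,0,0],"grip":85},{"delta_pos":[0,0,-20],"rot":[0,0,0],"grip":85},{"delta_pos":[0,0,-20],"rot":[0,0,0],"grip":85},{"delta_pos":[0,0,-10],"rot":[0,0,0],"grip":85},{"delta_pos":[0,0,0],"rot":[0,0,0],"grip":85}]'; python3 -c "
from h import *
st(531.5,180,99,112)
for n in('scene','top'): f=grab(n)
f=load('scene'); crop(f,200,170,310,290,5,'s5.png'); f=load('top'); crop(f,205,165,295,255,6,'t5.png')"
```

```text
time_s: 3.43
tcp_pos: [0.5372, 0.1767, 0.1692]
ee_rot: [-2.59, 1.761, -0.018]
contact_force: [-0.8, 0.0, -0.3]
finger_gap: 0.0851
t 3.4333 tcp mm [537.2 176.7 169.2] jaw 111.57 zaxis [ 0.0146  0.0014 -0.9999] F [-0.77  0.03 -0.3 ] gap 0.0851 j [ 0.25  0.28 -0.75  1.74  0.21  1.19 -1.76]
delta [ -5.7   3.3 -70.2]
rot [-0.0015  0.0146  0.0075]
```

View pics/s5.png

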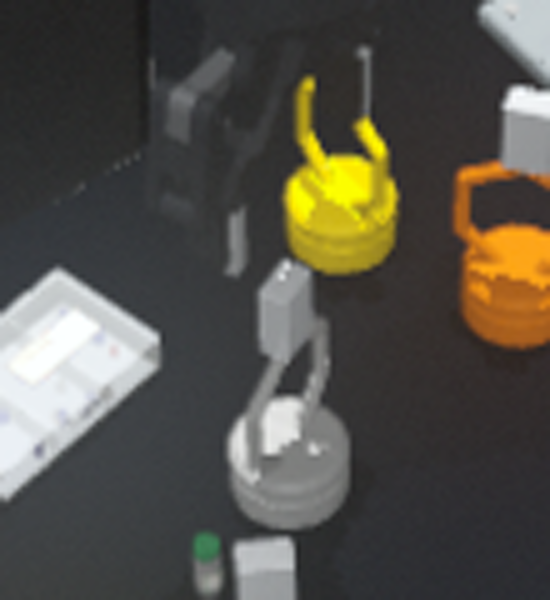

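View pics/t5.png

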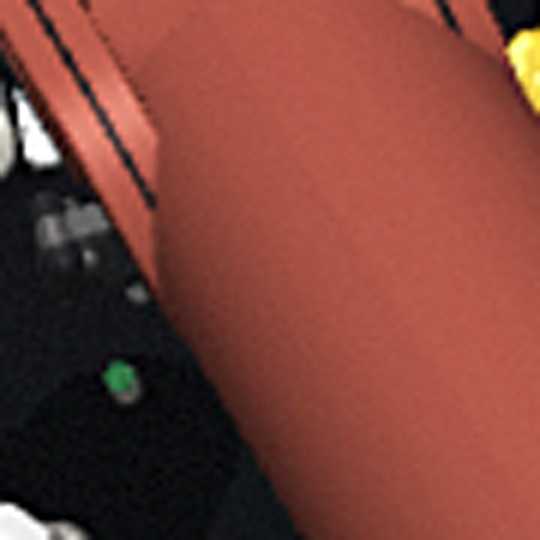

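The gripper is above the larger weight's tab (crop (285,300)), with the fingers on both sides at (235,240) and (365,60). It is about 6 mm off in x, so I'll correct that and descend slowly.

```bash
python3 -m handwheel '[{"delta_pos":[-6,3,0],"rot":[0,0.014,0.007],"grip":85},{"delta_pos":[0,0,0],"rot":[0,0,0],"grip":85},{"delta_pos":[0,0,-10],"rot":[0,0,0],"grip":85},{"delta_pos":[0,0,-10],"rot":[0,0,0],"grip":85},{"delta_pos":[-1,0,-10],"rot":[0,0,0],"grip":85},{"delta_pos":[-1,0,-10],"rot":[0,0,0],"grip":85},{"delta_pos":[-1,0,-5],"rot":[0,0,0],"grip":85},{"delta_pos":[0,0,0],"rot":[0,0,0],"grip":85},{"delta_pos":[0,0,0],"rot":[0,0,0],"grip":85},{"delta_pos":[0,0,0],"rot":[0,0,0],"grip":85}]'; python3 -c "
from h import *
st(531.5,180,99,112)"
```

```text
time_s: 4.37
tcp_pos: [0.5288, 0.1814, 0.1242]
ee_rot: [-2.601, 1.753, -0.003]
contact_force: [-0.0, 0.8, -0.6]
finger_gap: 0.0851
t 4.3667 tcp mm [528.8 181.4 124.2] jaw 112.05 zaxis [ 0.0043  0.0031 -1.    ] F [-0.04  0.8  -0.64] gap 0.0851 j [ 0.23  0.32 -0.75  1.79  0.24  1.12 -1.78]
delta [  2.7  -1.4 -25.2]
rot [-0.0031  0.0043 -0.0009]
```

```bash
python3 -m handwheel '[{"delta_pos":[2,-1,-8],"rot":[-0.003,0.004,0],"grip":85},{"delta_pos":[0,0,-8],"rot":[0,0,0],"grip":85},{"delta_pos":[0,0,-6],"rot":[0,0,0],"grip":85},{"delta_pos":[0,0,-2],"rot":[0,0,0],"grip":85},{"delta_pos":[0,0,0],"rot":[0,0,0],"grip":85},{"delta_pos":[0,0,0],"rot":[0,0,0],"grip":85},{"delta_pos":[0,0,0],"rot":[0,0,0],"grip":85},{"delta_pos":[0,0,0],"rot":[0,0,0],"grip":85},{"delta_pos":[0,0,0],"rot":[0,0,0],"grip":85},{"delta_pos":[0,0,0],"rot":[0,0,0],"grip":85}]'; python3 -c "
from h import *
st(531.5,180,99,112)"
```

```text
time_s: 5.2
tcp_pos: [0.532, 0.1805, 0.0987]
ee_rot: [-2.604, 1.755, -0.002]
contact_force: [0.8, -0.0, -0.9]
finger_gap: 0.0853
t 5.2 tcp mm [532.  180.5  98.7] jaw 112.03 zaxis [ 1.7e-03  4.0e-04 -1.0e+00] F [ 0.77 -0.02 -0.86] gap 0.0853 j [ 0.21  0.35 -0.74  1.81  0.27  1.08 -1.8 ]
delta [-0.5 -0.5  0.3]
rot [-0.0004  0.0017 -0.0005]
```

```bash
python3 -m handwheel '[{"delta_pos":[0,0,0],"rot":[0,0,0],"grip":60},{"delta_pos":[0,0,0],"rot":[0,0,0],"grip":40},{"delta_pos":[0,0,0],"rot":[0,0,0],"grip":25},{"delta_pos":[0,0,0],"rot":[0,0,0],"grip":10},{"delta_pos":[0,0,0],"rot":[0,0,0],"grip":10},{"delta_pos":[0,0,0],"rot":[0,0,0],"grip":10},{"delta_pos":[0,0,0],"rot":[0,0,0],"grip":10},{"delta_pos":[0,0,0],"rot":[0,0,0],"grip":10},{"delta_pos":[0,0,0],"rot":[0,0,0],"grip":10},{"delta_pos":[0,0,0],"rot":[0,0,0],"grip":10}]'; python3 -c "
from h import *
st(531.5,180,99,112)"
```

```text
time_s: 6.03
tcp_pos: [0.5325, 0.1804, 0.0995]
ee_rot: [-2.603, 1.755, -0.004]
contact_force: [-0.0, -0.6, -0.1]
finger_gap: 0.0213
t 6.0333 tcp mm [532.5 180.4  99.5] jaw 112.01 zaxis [ 3.1e-03  3.0e-04 -1.0e+00] F [-0.01 -0.62 -0.06] gap 0.0213 j [ 0.21  0.35 -0.74  1.81  0.27  1.08 -1.8 ]
delta [-1.  -0.4 -0.5]
rot [-0.0003  0.0031 -0.0001]
```

The fingers have stopped on the tab (gap 21 mm). I'll lift straight up.

```bash
python3 -m handwheel '[{"delta_pos":[0,0,5],"rot":[0,0,0],"grip":10},{"delta_pos":[0,0,15],"rot":[0,0,0],"grip":10},{"delta_pos":[0,0,25],"rot":[0,0,0],"grip":10},{"delta_pos":[0,0,25],"rot":[0,0,0],"grip":10},{"delta_pos":[0,0,25],"rot":[0,0,0],"grip":10},{"delta_pos":[0,0,25],"rot":[0,0,0],"grip":10},{"delta_pos":[0,0,25],"rot":[0,0,0],"grip":10},{"delta_pos":[0,0,25],"rot":[0,0,0],"grip":10},{"delta_pos":[0,0,12],"rot":[0,0,0],"grip":10},{"delta_pos":[0,0,0],"rot":[0,0,0],"grip":10}]'; python3 -c "
from h import *
st(446,-111,290,85)
for n in('scene','top'): f=grab(n)
f=load('scene'); crop(f,0,0,560,420,1,'s6.png')"
```

```text
time_s: 6.87
tcp_pos: [0.5238, 0.1783, 0.2842]
ee_rot: [2.598, -1.747, -0.016]
contact_force: [-0.4, -0.5, -4.7]
finger_gap: 0.0211
t 6.8667 tcp mm [523.8 178.3 284.2] jaw 112.17 zaxis [-0.0142 -0.0032 -0.9999] F [-0.37 -0.52 -4.7 ] gap 0.0211 j [ 0.27  0.2  -0.77  1.58  0.14  1.44 -1.7 ]
delta [ -77.8 -289.3    5.8]
rot [-2.000e-04 -1.470e-02 -4.743e-01]
```

View pics/s6.png

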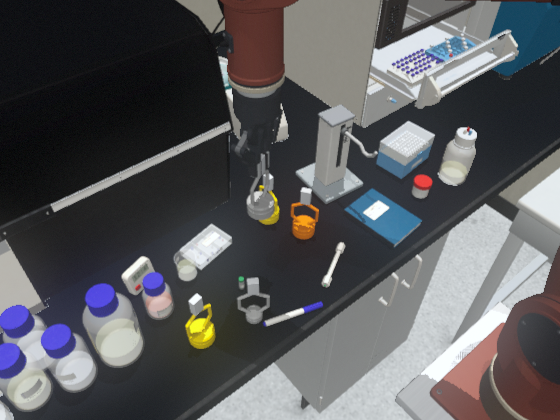

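The larger weight is lifted and hangs in the gripper at scene (262,200), and the small one is undisturbed at (254,308). Next I'll travel to a point in front of the hook's tip.

```bash
python3 -m handwheel '[{"delta_pos":[-8,-15,2],"rot":[0,-0.014,-0.04],"grip":10},{"delta_pos":[-9,-25,2],"rot":[0,0,-0.05],"grip":10},{"delta_pos":[-9,-28,0],"rot":[0,0,-0.05],"grip":10},{"delta_pos":[-9,-28,0],"rot":[0,0,-0.05],"grip":10},{"delta_pos":[-9,-28,0],"rot":[0,0,-0.05],"grip":10},{"delta_pos":[-9,-28,0],"rot":[0,0,-0.05],"grip":10},{"delta_pos":[-8,-28,0],"rot":[0,0,-0.05],"grip":10},{"delta_pos":[-6,-25,0],"rot":[0,0,-0.04],"grip":10},{"delta_pos":[-4,-15,0],"rot":[0,0,-0.03],"grip":10},{"delta_pos":[0,0,0],"rot":[0,0,0],"grip":10}]'; python3 -c "
from h import *
st(446,-111,290,85)"
```

```text
time_s: 7.8
tcp_pos: [0.4374, -0.0504, 0.2671]
ee_rot: [2.166, -2.253, -0.038]
contact_force: [-0.7, -0.2, -3.8]
finger_gap: 0.0212
t 7.8 tcp mm [437.4 -50.4 267.1] jaw 87.73 zaxis [-0.0286  0.0064 -0.9996] F [-0.69 -0.18 -3.83] gap 0.0212 j [ 0.59 -0.07 -0.54  1.84 -0.04  1.39 -1.54]
delta [  8.6 -60.6  22.9]
rot [-0.0071 -0.0285 -0.0477]
```

```bash
python3 -m handwheel '[{"delta_pos":[2,-8,0],"rot":[-0.007,-0.014,-0.01],"grip":10},{"delta_pos":[2,-12,0],"rot":[0,-0.014,-0.01],"grip":10},{"delta_pos":[2,-12,0],"rot":[0,0,-0.01],"grip":10},{"delta_pos":[2,-12,0],"rot":[0,0,-0.01],"grip":10},{"delta_pos":[1,-10,0],"rot":[0,0,-0.008],"grip":10},{"delta_pos":[0,-5,-5],"rot":[0,0,0],"grip":10},{"delta_pos":[0,0,-8],"rot":[0,0,0],"grip":10},{"delta_pos":[0,0,-8],"rot":[0,0,0],"grip":10},{"delta_pos":[0,0,0],"rot":[0,0,0],"grip":10},{"delta_pos":[0,0,0],"rot":[0,0,0],"grip":10}]'; python3 -c "
from h import *
st(446,-111,215,85)"
```

```text
time_s: 8.63
tcp_pos: [0.4473, -0.1123, 0.24]
ee_rot: [2.123, -2.316, -0.006]
contact_force: [0.7, 0.3, -4.3]
finger_gap: 0.0212
t 8.6333 tcp mm [ 447.3 -112.3  240. ] jaw 85.02 zaxis [-0.0028  0.0025 -1.    ] F [ 0.7   0.29 -4.28] gap 0.0212 j [ 0.64 -0.03 -0.48  1.86 -0.02  1.31 -1.48]
delta [ -1.3   1.3 -25. ]
rot [-0.0025 -0.0028 -0.0004]
```

```bash
python3 -m handwheel '[{"delta_pos":[-1,1,-6],"rot":[-0.002,-0.003,0],"grip":10},{"delta_pos":[0,0,-7],"rot":[0,0,0],"grip":10},{"delta_pos":[0,0,-6],"rot":[0,0,0],"grip":10},{"delta_pos":[0,0,-4],"rot":[0,0,0],"grip":10},{"delta_pos":[0,0,0],"rot":[0,0,0],"grip":10},{"delta_pos":[0,0,0],"rot":[0,0,0],"grip":10},{"delta_pos":[0,0,0],"rot":[0,0,0],"grip":10},{"delta_pos":[0,0,0],"rot":[0,0,0],"grip":10},{"delta_pos":[0,0,0],"rot":[0,0,0],"grip":10},{"delta_pos":[0,0,0],"rot":[0,0,0],"grip":10}]'; python3 -c "
from h import *
st(446,-111,215,85)
for n in('scene','top'): f=grab(n)
f=load('scene'); crop(f,310,90,430,210,5,'s7.png')
f=load('top'); crop(f,340,150,430,250,6,'t7.png')"
```

```text
time_s: 9.47
tcp_pos: [0.4464, -0.1093, 0.2149]
ee_rot: [-2.126, 2.312, -0.001]
contact_force: [1.4, -0.1, -4.6]
finger_gap: 0.0212
t 9.4667 tcp mm [ 446.4 -109.3  214.9] jaw 85.21 zaxis [ 1.e-03  2.e-04 -1.e+00] F [ 1.37 -0.06 -4.59] gap 0.0212 j [ 0.64 -0.02 -0.48  1.91 -0.01  1.25 -1.49]
delta [-0.4 -1.7  0.1]
rot [-0.0002  0.001  -0.0037]
```

View pics/s7.png

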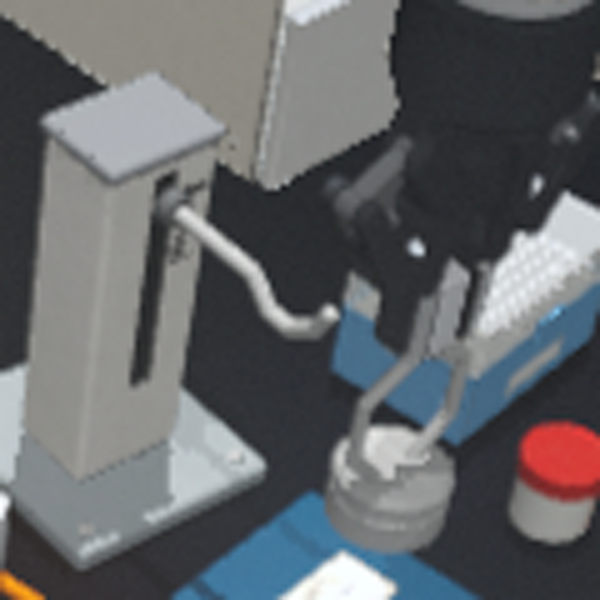

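View pics/t7.png

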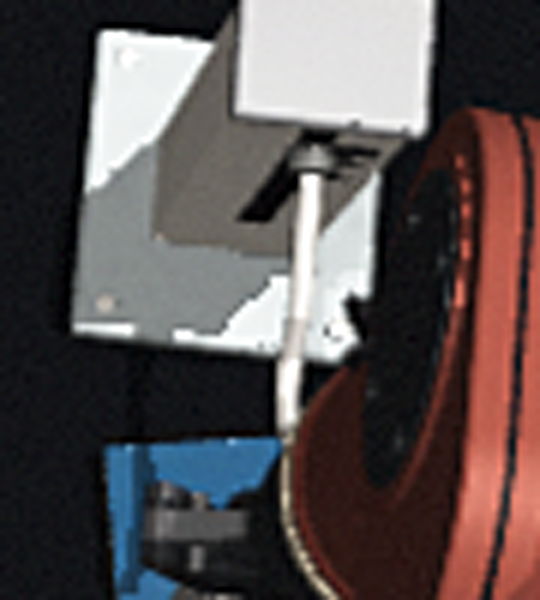

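The weight is held in front of the hook: the bail is at crop (410,380) and the tip at crop (330,315). Next I'll measure the carried weight against the hook.

```bash
python3 - <<'E'
from h import *
np.set_printoptions(precision=4,suppress=True)
f=load('scene');D=cloud(f)
near=(np.hypot(D[...,0]-.446,D[...,1]+.11)<.05)
for z in np.arange(.11,.215,.008):
    q=D[near&(abs(D[...,2]-z)<.004)]
    if len(q): print(round(z,3),len(q),q.mean(0),q.min(0)[:2],q.max(0)[:2])
b=D[near&(D[...,2]>.152)&(D[...,2]<.195)]
w,V=np.linalg.eigh(np.cov(b[:,:2].T)); print(b.mean(0),np.sqrt(w),np.degrees(np.arctan2(V[1,1],V[0,1])))
m=near&(D[...,2]>.12)&(D[...,2]<.215);v,u=np.where(m);print(u.min(),u.max(),v.min(),v.max())
crop(f,365,135,410,205,8,'s8.png')
for P in [(.446,-.111,.206),(.526,-.118,.17)]: print(proj(f,np.array(P)))
E
```

```text
0.118 50 [ 0.435  -0.0936  0.1183] [ 0.4183 -0.1254] [ 0.4639 -0.0822]
0.126 72 [ 0.4353 -0.0927  0.1261] [ 0.4185 -0.117 ] [ 0.4677 -0.0826]
0.134 62 [ 0.4336 -0.094   0.1338] [ 0.4196 -0.1228] [ 0.4657 -0.0818]
0.142 281 [ 0.4408 -0.1054  0.1432] [ 0.4194 -0.1317] [ 0.4688 -0.082 ]
0.15 34 [ 0.4439 -0.1127  0.1492] [ 0.422  -0.1298] [ 0.4656 -0.0871]
0.158 26 [ 0.4438 -0.111   0.1577] [ 0.4397 -0.136 ] [ 0.4486 -0.0771]
0.166 19 [ 0.444  -0.1057  0.1655] [ 0.4401 -0.1372] [ 0.4497 -0.0766]
0.174 22 [ 0.4436 -0.1093  0.1739] [ 0.4387 -0.1364] [ 0.4483 -0.0767]
0.182 20 [ 0.4443 -0.107   0.1818] [ 0.4392 -0.1369] [ 0.4503 -0.0764]
0.19 18 [ 0.4472 -0.1029  0.1894] [ 0.4397 -0.1391] [ 0.4949 -0.077 ]
0.198 41 [ 0.4441 -0.1009  0.1981] [ 0.439  -0.1376] [ 0.4487 -0.0773]
0.206 20 [ 0.4435 -0.1058  0.2041] [ 0.4391 -0.1265] [ 0.4477 -0.0891]
0.214 19 [ 0.4397 -0.1047  0.2152] [ 0.4352 -0.1211] [ 0.4535 -0.0896]
[ 0.4443 -0.1075  0.1718] [0.0051 0.0264] 85.74037983983877
375 404 154 198
(np.float64(394.2854926965406), np.float64(160.14210238195238))
(np.float64(365.83833891386917), np.float64(152.35338272909354))
```

View pics/s8.png

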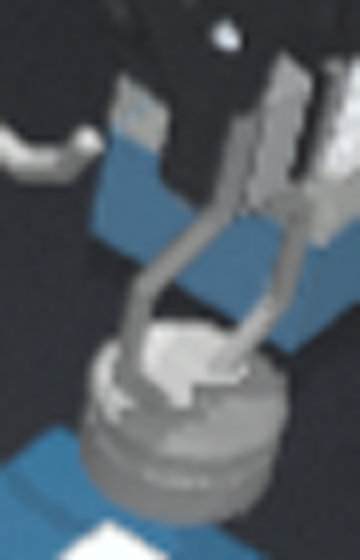

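```bash
python3 -m handwheel '[{"delta_pos":[3,-2,0],"rot":[0,0.001,-0.003],"grip":10},{"delta_pos":[5,-2,0],"rot":[0,0,0],"grip":10},{"delta_pos":[6,-1,0],"rot":[0,0,0],"grip":10},{"delta_pos":[6,0,0],"rot":[0,0,0],"grip":10},{"delta_pos":[6,0,0],"rot":[0,0,0],"grip":10},{"delta_pos":[4,0,0],"rot":[0,0,0],"grip":10},{"delta_pos":[0,0,0],"rot":[0,0,0],"grip":10},{"delta_pos":[0,0,0],"rot":[0,0,0],"grip":10},{"delta_pos":[0,0,0],"rot":[0,0,0],"grip":10},{"delta_pos":[0,0,0],"rot":[0,0,0],"grip":10}]'; python3 -c "
from h import *
st(527,-119,215,84.7)
for n in('scene',): f=grab(n)
f=load('scene'); crop(f,340,110,410,210,6,'s9.png')"
```

```text
time_s: 10.4
tcp_pos: [0.4805, -0.1149, 0.2145]
ee_rot: [-2.122, 2.315, 0.001]
contact_force: [-0.5, -0.2, -4.3]
finger_gap: 0.0213
t 10.4 tcp mm [ 480.5 -114.9  214.5] jaw 85.02 zaxis [-1.0e-04  1.1e-03 -1.0e+00] F [-0.51 -0.2  -4.33] gap 0.0213 j [ 0.62  0.06 -0.49  1.84  0.03  1.26 -1.53]
delta [46.5 -4.1  0.5]
rot [-0.0011 -0.0001 -0.0055]
```

View pics/s9.png

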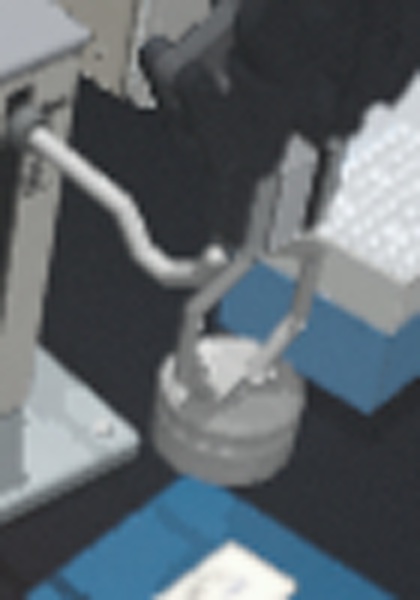

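Bail, tip and seat line up. The tip is at crop (215,255), just short of the bail's opening. I'll advance over it now.

```bash
python3 -m handwheel '[{"delta_pos":[4,-1,0],"rot":[0,0,-0.003],"grip":10},{"delta_pos":[6,-1,0],"rot":[0,0,0],"grip":10},{"delta_pos":[7,0,0],"rot":[0,0,0],"grip":10},{"delta_pos":[7,0,0],"rot":[0,0,0],"grip":10},{"delta_pos":[7,0,0],"rot":[0,0,0],"grip":10},{"delta_pos":[5,0,0],"rot":[0,0,0],"grip":10},{"delta_pos":[3,0,0],"rot":[0,0,0],"grip":10},{"delta_pos":[0,0,0],"rot":[0,0,0],"grip":10},{"delta_pos":[0,0,0],"rot":[0,0,0],"grip":10},{"delta_pos":[0,0,0],"rot":[0,0,0],"grip":10}]'; python3 -c "
from h import *
st(527,-119,215,84.7)
for n in('scene',): f=grab(n)
f=load('scene'); crop(f,325,100,405,200,6,'s10.png')"
```

```text
time_s: 11.28
tcp_pos: [0.5241, -0.1171, 0.2142]
ee_rot: [-2.118, 2.319, 0.002]
contact_force: [-0.5, -1.2, -4.7]
finger_gap: 0.0215
t 11.2833 tcp mm [ 524.1 -117.1  214.2] jaw 84.81 zaxis [-1.0e-04  1.4e-03 -1.0e+00] F [-0.52 -1.19 -4.67] gap 0.0215 j [ 0.59  0.15 -0.5   1.74  0.07  1.27 -1.58]
delta [ 2.9 -1.9  0.8]
rot [-0.0014 -0.0001 -0.0019]
```

View pics/s10.png

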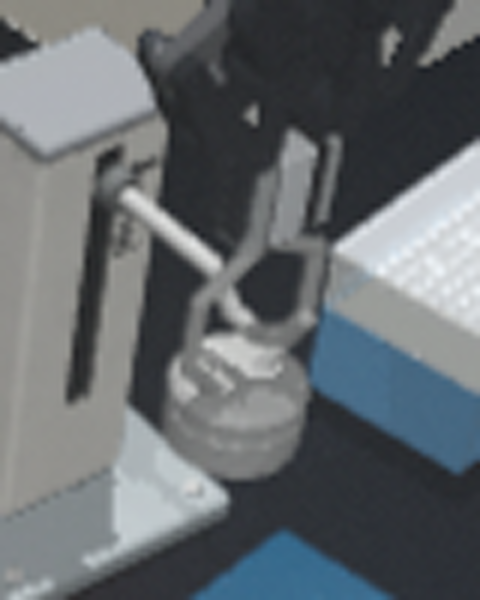

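The hook passes through the bail, and its tip is at crop (305,318) in front. Lowering slowly now.

```bash
python3 -m handwheel '[{"delta_pos":[2,-1,0],"rot":[-0.001,0,-0.002],"grip":10},{"delta_pos":[0,0,-3],"rot":[0,0,0],"grip":10},{"delta_pos":[0,0,-4],"rot":[0,0,0],"grip":10},{"delta_pos":[0,0,-4],"rot":[0,0,0],"grip":10},{"delta_pos":[0,0,-4],"rot":[0,0,0],"grip":10},{"delta_pos":[0,0,-4],"rot":[0,0,0],"grip":10},{"delta_pos":[0,0,-4],"rot":[0,0,0],"grip":10},{"delta_pos":[0,0,-3],"rot":[0,0,0],"grip":10},{"delta_pos":[0,0,-1],"rot":[0,0,0],"grip":10},{"delta_pos":[0,0,0],"rot":[0,0,0],"grip":10}]'; python3 -c "
from h import *
st(527,-119,180,84.7)"
```

```text
time_s: 12.17
tcp_pos: [0.5248, -0.1185, 0.1838]
ee_rot: [2.114, -2.322, -0.001]
contact_force: [-1.0, 0.1, -3.8]
finger_gap: 0.0213
t 12.1667 tcp mm [ 524.8 -118.5  183.8] jaw 84.64 zaxis [-1.4e-03 -3.0e-04 -1.0e+00] F [-1.02  0.1  -3.76] gap 0.0213 j [ 0.59  0.18 -0.5   1.78  0.09  1.21 -1.6 ]
delta [ 2.2 -0.5 -3.8]
rot [ 0.0003 -0.0014  0.001 ]
```

```bash
python3 -m handwheel '[{"delta_pos":[1,0,-1],"rot":[0,0,0],"grip":10},{"delta_pos":[0,0,-2],"rot":[0,0,0],"grip":10},{"delta_pos":[0,0,-2],"rot":[0,0,0],"grip":10},{"delta_pos":[0,0,-2],"rot":[0,0,0],"grip":10},{"delta_pos":[0,0,-2],"rot":[0,0,0],"grip":10},{"delta_pos":[0,0,-2],"rot":[0,0,0],"grip":10},{"delta_pos":[0,0,-1],"rot":[0,0,0],"grip":10},{"delta_pos":[0,0,0],"rot":[0,0,0],"grip":10},{"delta_pos":[0,0,0],"rot":[0,0,0],"grip":10},{"delta_pos":[0,0,0],"rot":[0,0,0],"grip":10}]'; python3 -c "
from h import *
st(527,-119,160,84.7)
for n in('scene',): f=grab(n)
f=load('scene'); crop(f,325,100,405,200,6,'s11.png')"
```

```text
time_s: 13.0
tcp_pos: [0.5267, -0.1188, 0.1718]
ee_rot: [2.115, -2.323, 0.002]
contact_force: [-1.0, -0.4, -2.4]
finger_gap: 0.0209
t 13.0 tcp mm [ 526.7 -118.8  171.8] jaw 84.63 zaxis [ 4.0e-04 -1.1e-03 -1.0e+00] F [-0.99 -0.43 -2.42] gap 0.0209 j [ 0.58  0.19 -0.5   1.79  0.1   1.19 -1.6 ]
delta [  0.3  -0.2 -11.8]
rot [0.0011 0.0004 0.0013]
```

View pics/s11.png

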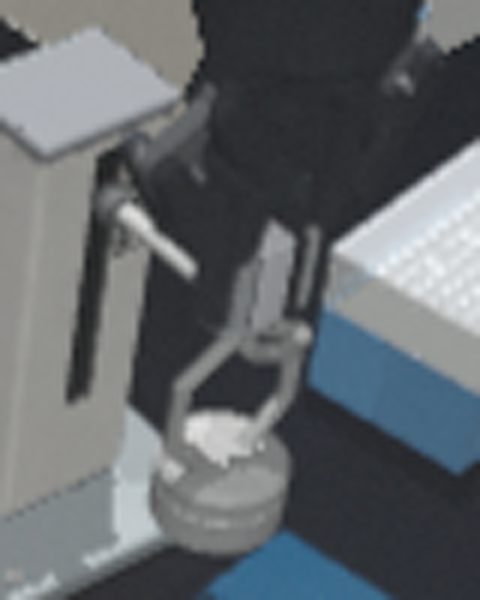

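The bail is on the hook, and the force on the tool has fallen from -4.6 to -2.4 N, so the scale carries about half the weight. I'll lower it further.

```bash
python3 -m handwheel '[{"delta_pos":[0,0,-1],"rot":[0,0,0],"grip":10},{"delta_pos":[0,0,-1.5],"rot":[0,0,0],"grip":10},{"delta_pos":[0,0,-1.5],"rot":[0,0,0],"grip":10},{"delta_pos":[0,0,-1.5],"rot":[0,0,0],"grip":10},{"delta_pos":[0,0,-1.5],"rot":[0,0,0],"grip":10},{"delta_pos":[0,0,-1],"rot":[0,0,0],"grip":10},{"delta_pos":[0,0,0],"rot":[0,0,0],"grip":10},{"delta_pos":[0,0,0],"rot":[0,0,0],"grip":10},{"delta_pos":[0,0,0],"rot":[0,0,0],"grip":10},{"delta_pos":[0,0,0],"rot":[0,0,0],"grip":10}]'; python3 -c "
from h import *
st(527,-119,160,84.7)
for i in range(4): grab('scene'); print(env.sense()['contact_force'].round(2))"
```

```text
time_s: 13.88
tcp_pos: [0.5268, -0.1189, 0.1638]
ee_rot: [2.115, -2.323, 0.003]
contact_force: [-0.8, 0.3, -0.8]
finger_gap: 0.0211
t 13.8833 tcp mm [ 526.8 -118.9  163.8] jaw 84.62 zaxis [ 0.001  -0.0016 -1.    ] F [-0.8   0.34 -0.8 ] gap 0.0211 j [ 0.58  0.2  -0.49  1.8   0.1   1.17 -1.61]
delta [ 0.2 -0.1 -3.8]
rot [0.0016 0.001  0.0014]
[-2.18 -0.59 -1.25]
[-2.   -1.33 -0.01]
[-1.67 -0.16 -0.22]
[-1.32 -0.67 -0.16]
```

```bash
python3 -m handwheel '[{"delta_pos":[-1,0,-1],"rot":[0,0,0],"grip":10},{"delta_pos":[-1,0,-0.5],"rot":[0,0,0],"grip":10},{"delta_pos":[0,0,0],"rot":[0,0,0],"grip":10},{"delta_pos":[0,0,0],"rot":[0,0,0],"grip":10},{"delta_pos":[0,0,0],"rot":[0,0,0],"grip":10},{"delta_pos":[0,0,0],"rot":[0,0,0],"grip":10},{"delta_pos":[0,0,0],"rot":[0,0,0],"grip":10},{"delta_pos":[0,0,0],"rot":[0,0,0],"grip":10},{"delta_pos":[0,0,0],"rot":[0,0,0],"grip":10},{"delta_pos":[0,0,0],"rot":[0,0,0],"grip":10}]'; python3 -c "
from h import *
st(527,-119,160,84.7)
F=[]
for i in range(8): grab('scene'); F.append(env.sense()['contact_force'])
print(np.mean(F,0).round(2),np.std(F,0).round(2))
f=load('scene'); crop(f,325,100,405,200,6,'s12.png')"
```

```text
time_s: 14.92
tcp_pos: [0.5263, -0.1189, 0.1631]
ee_rot: [-2.113, 2.321, -0.008]
contact_force: [0.0, 0.4, 0.0]
finger_gap: 0.0208
t 14.9167 tcp mm [ 526.3 -118.9  163.1] jaw 84.63 zaxis [ 0.005 -0.002 -1.   ] F [0.03 0.43 0.03] gap 0.0208 j [ 0.58  0.19 -0.49  1.81  0.1   1.16 -1.61]
delta [ 0.7 -0.1 -3.1]
rot [0.002  0.005  0.0012]
[ 0.02 -0.22 -0.55] [0.36 0.52 0.46]
```

View pics/s12.png

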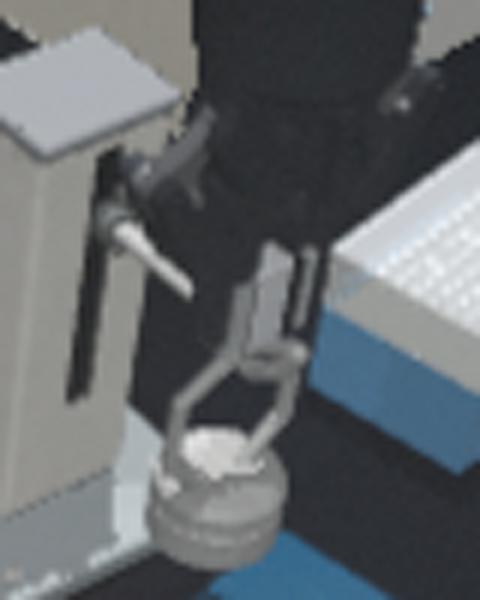

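The lateral force is about zero and the residual is -0.5 N, so the hook carries nearly all of the weight and is still. I'll lower 1 mm more, hold, then release.

```bash
python3 -m handwheel '[{"delta_pos":[0,0,-1],"rot":[0.002,0.004,0],"grip":10},{"delta_pos":[0,0,-0.5],"rot":[0,0,0],"grip":10},{"delta_pos":[0,0,0],"rot":[0,0,0],"grip":10},{"delta_pos":[0,0,0],"rot":[0,0,0],"grip":10},{"delta_pos":[0,0,0],"rot":[0,0,0],"grip":10},{"delta_pos":[0,0,0],"rot":[0,0,0],"grip":10},{"delta_pos":[0,0,0],"rot":[0,0,0],"grip":10},{"delta_pos":[0,0,0],"rot":[0,0,0],"grip":10},{"delta_pos":[0,0,0],"rot":[0,0,0],"grip":10},{"delta_pos":[0,0,0],"rot":[0,0,0],"grip":10}]'; python3 -c "
from h import *
F=[]
for i in range(8): grab('scene'); F.append(env.sense()['contact_force'])
print(np.mean(F,0).round(2),np.std(F,0).round(2)); st()"
```

```text
time_s: 16.15
tcp_pos: [0.5264, -0.119, 0.1616]
ee_rot: [-2.114, 2.323, -0.001]
contact_force: [-0.0, 0.2, -0.3]
finger_gap: 0.0207
[-0.16  0.02 -0.26] [0.63 0.49 0.7 ]
t 16.55 tcp mm [ 526.4 -118.9  161.5] jaw 84.63 zaxis [ 7.e-04  2.e-04 -1.e+00] F [ 0.56 -0.23 -1.3 ] gap 0.0211 j [ 0.58  0.2  -0.49  1.8   0.1   1.17 -1.61]
```

Now I'll open the fingers in place.

```bash
python3 -m handwheel '[{"delta_pos":[0,0,0],"rot":[0,0,0],"grip":24},{"delta_pos":[0,0,0],"rot":[0,0,0],"grip":28},{"delta_pos":[0,0,0],"rot":[0,0,0],"grip":34},{"delta_pos":[0,0,0],"rot":[0,0,0],"grip":42},{"delta_pos":[0,0,0],"rot":[0,0,0],"grip":55},{"delta_pos":[0,0,0],"rot":[0,0,0],"grip":70},{"delta_pos":[0,0,0],"rot":[0,0,0],"grip":85},{"delta_pos":[0,0,0],"rot":[0,0,0],"grip":85},{"delta_pos":[0,0,0],"rot":[0,0,0],"grip":85},{"delta_pos":[0,0,0],"rot":[0,0,0],"grip":85}]'; python3 -c "
from h import *
st()
grab('scene')
f=load('scene'); crop(f,325,100,405,200,6,'s13.png')"
```

```text
time_s: 17.38
tcp_pos: [0.5266, -0.1189, 0.1617]
ee_rot: [-2.114, 2.322, -0.001]
contact_force: [-0.3, -0.1, 0.1]
finger_gap: 0.0852
t 17.3833 tcp mm [ 526.6 -118.9  161.7] jaw 84.63 zaxis [ 1.2e-03  2.0e-04 -1.0e+00] F [-0.35 -0.12  0.11] gap 0.0852 j [ 0.58  0.2  -0.49  1.8   0.1   1.17 -1.61]
```

View pics/s13.png

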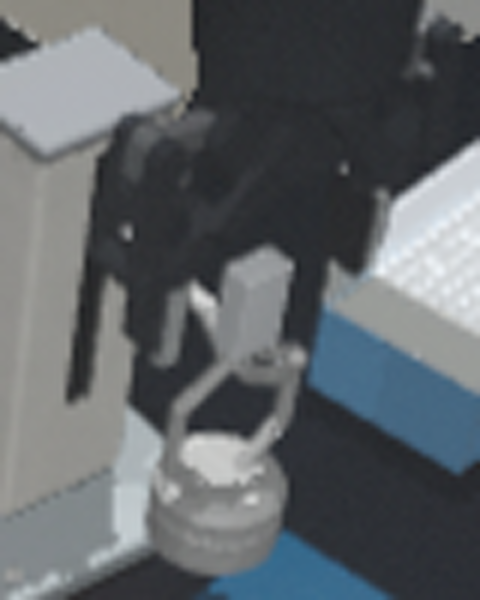

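The weight hangs by itself, with the fingers open on both sides. I'll rise straight up.

```bash
python3 -m handwheel '[{"delta_pos":[0,0,5],"rot":[0,0,0],"grip":85},{"delta_pos":[0,0,10],"rot":[0,0,0],"grip":85},{"delta_pos":[0,0,10],"rot":[0,0,0],"grip":85},{"delta_pos":[0,0,10],"rot":[0,0,0],"grip":85},{"delta_pos":[0,0,15],"rot":[0,0,0],"grip":85},{"delta_pos":[0,0,20],"rot":[0,0,0],"grip":85},{"delta_pos":[0,0,20],"rot":[0,0,0],"grip":85},{"delta_pos":[0,0,20],"rot":[0,0,0],"grip":85},{"delta_pos":[0,0,20],"rot":[0,0,0],"grip":85},{"delta_pos":[0,0,5],"rot":[0,0,0],"grip":85}]'; python3 -m handwheel '[{"delta_pos":[0,0,15],"rot":[0,0,0],"grip":85},{"delta_pos":[0,0,15],"rot":[0,0,0],"grip":85},{"delta_pos":[0,0,5],"rot":[0,0,0],"grip":85},{"delta_pos":[0,0,0],"rot":[0,0,0],"grip":85},{"delta_pos":[0,0,0],"rot":[0,0,0],"grip":85},{"delta_pos":[0,0,0],"rot":[0,0,0],"grip":85},{"delta_pos":[0,0,0],"rot":[0,0,0],"grip":85},{"delta_pos":[0,0,0],"rot":[0,0,0],"grip":85},{"delta_pos":[0,0,0],"rot":[0,0,0],"grip":85},{"delta_pos":[0,0,0],"rot":[0,0,0],"grip":85}]'
python3 - <<'E'
from h import *
np.set_printoptions(precision=4,suppress=True)
st()
for k in range(3):
    f=grab('scene');D=cloud(f)
    m=(np.hypot(D[...,0]-.526,D[...,1]+.118)<.04)&(D[...,2]>.07)&(D[...,2]<.22); q=D[m]
    zt=np.percentile(q[:,2],98); t=q[q[:,2]>zt-.006]; print('tab top',zt,t.mean(0))
    b=q[(q[:,2]<.1)]; print('body',b.mean(0),len(b))
m=(np.hypot(D[...,0]-.435,D[...,1]-.264)<.04)&(D[...,2]>.12)&(D[...,2]<.13);print('small top',D[m].mean(0))
crop(f,0,0,560,420,1,'s14.png'); crop(f,315,90,415,200,5,'s15.png')
E
```

```text
time_s: 18.27
tcp_pos: [0.5256, -0.1182, 0.3107]
ee_rot: [-2.114, 2.32, -0.005]
contact_force: [0.2, 0.3, -0.1]
finger_gap: 0.0853
time_s: 19.1
tcp_pos: [0.5248, -0.1177, 0.3476]
ee_rot: [-2.115, 2.32, -0.006]
contact_force: [-0.4, -0.2, -0.4]
finger_gap: 0.0847
t 19.1 tcp mm [ 524.8 -117.7  347.6] jaw 84.71 zaxis [ 0.0045 -0.001  -1.    ] F [-0.41 -0.2  -0.41] gap 0.0847 j [ 0.6   0.09 -0.49  1.53  0.05  1.53 -1.56]
tab top 0.19421311827474097 [ 0.5237 -0.1168  0.1931]
body [ 0.5187 -0.1128  0.0863] 366
tab top 0.19431140338774786 [ 0.5238 -0.1163  0.1928]
body [ 0.5189 -0.113   0.0864] 367
tab top 0.19415408691507585 [ 0.5233 -0.1167  0.1928]
body [ 0.5187 -0.1132  0.0865] 361
small top [0.4352 0.2643 0.124 ]
```

View pics/s15.png

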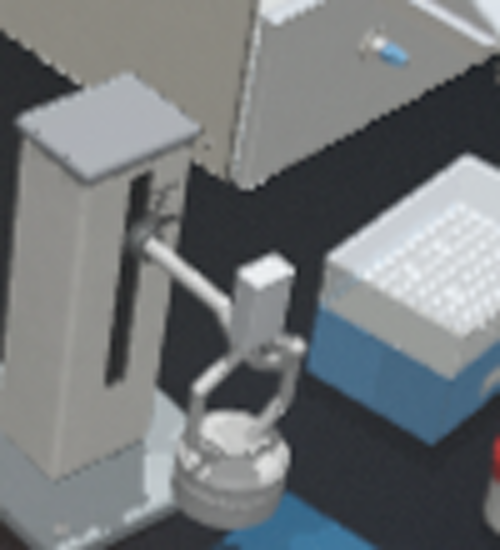

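View pics/s14.png

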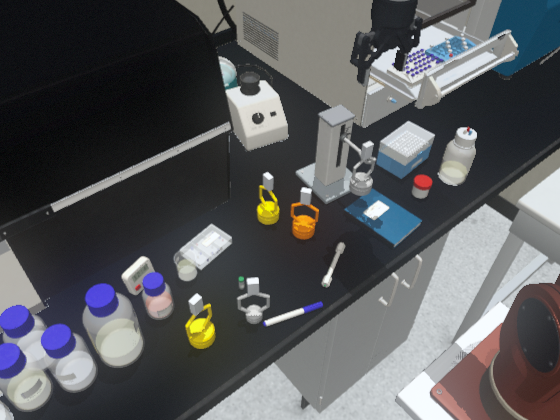

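```bash
python3 -c "
from h import *
print(env.finish_job())"
```

```text
the job is handed in; nothing more can be done
None
```

The larger steel weight now hangs by its bail on the scale's hook, and I handed the job in at about 19 s of the 45 s. I lowered it in small steps, held it until the hook was still, then opened the fingers and rose clear.

- **Held on the hook:** I lowered it until only about 0.3 N of its roughly 4.6 N was left on the gripper.
- **At rest:** three frames taken after release put the tab top at 0.194 m, unchanged within 0.2 mm. That works out to the hook having sunk about 20 mm, and the tab is about 3 mm horizontally from the seat.
- **Small weight:** its tab top measured (0.435, 0.264), the same as at the start to within 1 mm.
- **Gripper:** it stands clear above the hanging weight, and the tool force reads only noise (under 0.5 N).

The two cameras disagreed by about 2–4 mm on positions, mostly in x. That is slightly more than the stated 2 mm calibration, but it did not affect the hanging. Hook speed was never measured directly: I judged it still from the forces and from repeated pictures. No check failed.

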